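# Build up the stepped polishing wheel on its arbor

## Task

Build up the stepped wheel for polishing the inside of the brass bowl on the arbor that stands in the vise. It takes one rubber wheel of each of the three sizes, threaded on in order with the largest at the bottom and the smallest on top, each fully down on the one below; the large one is already on, so fit only the sizes still missing and let go of them. Leave the spare large wheel and everything else on the bench where they are.

Things in the scene. Friction and masses are not known exactly. Their poses are not given: they have to be found in the camera images.
- vise: grey drill-press vise, 104 mm wide across its feet (the jaws 80 mm), its long side along its x axis from -132 mm (T-bar of the screw) to +73 mm; the jaws' tops are 60 mm over the bench. It does not move. Its origin is on the bench, straight under the axis of the arbor that it grips upright; its z axis points up
- arbor_seat (a point): centre of the upper face of the arbor's steel backing flange (44 mm across), 73 mm over the bench, on the arbor's axis; the lowest wheel rests here. z points up along the arbor
- arbor_tip (a point): the top end of the arbor: a steel spindle 10 mm in diameter standing 66 mm over the flange's face, its last 6 mm a cone that narrows to 4 mm
- large_wheel: the large wheel already on the arbor, resting on the flange: 64 mm in diameter, 100 g; rubber-bonded polishing wheel, dark grey, with a 13 mm bore (a thin aluminium eyelet rings it on both faces), 18 mm thick; the same on both faces. Its origin is at its centre, its z axis runs along the bore
- medium_wheel: the medium wheel, lying flat on the bench: 50 mm in diameter, about 60 g; rubber-bonded polishing wheel, dark grey, with a 13 mm bore (a thin aluminium eyelet rings it on both faces), 18 mm thick; the same on both faces. Its origin is at its centre, its z axis runs along the bore
- small_wheel: the small wheel, lying flat on the bench: 36 mm in diameter, about 30 g; rubber-bonded polishing wheel, dark grey, with a 13 mm bore (a thin aluminium eyelet rings it on both faces), 18 mm thick; the same on both faces. Its origin is at its centre, its z axis runs along the bore
- spare_wheel: a spare large wheel, lying flat on the bench, a duplicate of the one on the arbor: 64 mm in diameter, 100 g, to be left where it is; rubber-bonded polishing wheel, dark grey, with a 13 mm bore (a thin aluminium eyelet rings it on both faces), 18 mm thick; the same on both faces. Its origin is at its centre, its z axis runs along the bore
- clamp_flange: loose steel clamping flange (washer), 34 mm in diameter, 4 mm thick, lying flat on the bench; origin at the centre of its underside; not used now
- hex_nut: loose steel hexagon nut of the arbor, 17 mm across, 8 mm high, lying flat; origin at the centre of its underside; not used now
- bowl: brass bowl, 116 mm across the rim, 42 mm high, upright; origin at the centre of its underside
- jar: white jar with blue cap, 54 mm in diameter, about 62 mm high, upright; origin at the centre of its underside
- rouge_bar: bar of red-brown polishing compound in a paper sleeve, 105 x 44 x 31 mm, long side along its x; origin at the centre of its underside
- hammer: chasing hammer, 220 mm long along its x axis, wooden handle to -x, steel head at +x, lying flat, up to 28 mm high; origin on the bench at mid length
- bench_brush: bench brush, 205 mm long along its x axis, bristles down, 42 mm high, handle to -x; origin on the bench, near the joint of handle and head
There are look-alikes about, which are no part of the job. What is shaped like the small_wheel but red is not meant. What is shaped like the medium_wheel but purple is not meant.

How it is judged (in metres and radians):
On the way, in this order (a step that is already met when the one before it is completed fails the run):
1. the medium wheel is threaded on the arbor and lies fully down on the large one (horizontal distance between each of large_wheel, medium_wheel and arbor_seat below 0.004 m and z of large_wheel in the frame of arbor_seat between 0.006 and 0.012 m and angle between the z axis of each of large_wheel, medium_wheel and the z axis of vise, either way round below 0.08 rad and z of medium_wheel in the frame of arbor_seat between 0.024 and 0.03 m), for 0.2 s.
2. the small wheel is threaded on after it and lies fully down on the medium one (all of step 1 and horizontal distance between small_wheel and arbor_seat below 0.004 m and z of small_wheel in the frame of arbor_seat between 0.042 and 0.048 m and angle between the z axis of small_wheel and the z axis of vise, either way round below 0.08 rad), for 0.2 s.
At the end, for the whole second after the job is handed in: From the flange up lie the large, medium and small wheel, at rest, flat within 4.5 degrees, centred within 4 mm of the arbor, each fully down (centres 9, 27 and 45 mm over the flange face, within 3 mm); spare wheel and all else on the bench within 30 mm of where they were (all of step 2 and linear speed of each of large_wheel, medium_wheel, small_wheel below 0.02 m/s); the robot touches nothing.
It fails at once if the spare large wheel is moved by more than 30 mm (distance of spare_wheel from where it was at the start of the episode above 0.03 m).
It fails at once if something else on the bench (clamping flange, nut, bowl, jar, compound bar, hammer, brush) is moved by more than 30 mm (distance of any of clamp_flange, hex_nut, bowl, jar, rouge_bar, hammer, bench_brush from where it was at the start of the episode above 0.03 m).
It also fails if it takes over 64 s, if anything falls off the work surface, if the arm or the gripper's body presses on something with over 40 N, if the wrist force passes 120 N, or if a joint passes its speed limit or range.

## Robot

A 7-joint arm with a two-finger parallel gripper is mounted at the origin on the work surface. World frame = base frame: x ahead of the robot, y to its left, z up, the work surface at z = 0. Lengths are in mm, angles in rad, forces in N, time in s.
With the tool pointing down it reaches from about 400 to 850 mm from the base axis. Payload 6.9 kg.
Tool frame: the origin (TCP) lies on the centre line of the jaws, within the pads' length; the fingertips stand 14 mm ahead of it and the grasp point (between the pads) lies 5 mm behind it; z points along the fingers, y is the line along which they close (so a half turn about z gives the same grasp; the last joint's range is limited). The gripper opens to 85 mm and grips with 20 to 120 N. Pads are 22 mm wide; open, the fingers measure 114 mm over their backs; the gripper's body (76 mm by 85 mm) begins 54 mm behind the grasp point. The pads swing forward as they close: fully open they stand 13 mm farther back than shut.
Start: joints at [1.329, 0.507, -0.238, 1.5, 0.126, 1.149, -0.155], TCP at [212.402, -587.79, 245.275] pointing down, gripper open.
Joint ranges: [-3.08, 3.08], [-0.24, 2.05], [-1.43, 1.35], [0, 2.5], [-1.52, 4.66], [0.17, 1.96], [-2.89, 2.89]. Speed limits (rad/s): [2.39, 2.39, 3.14, 3.14, 3.14, 3.14, 3.14].

## Interface

Orientations are given as a rotation vector (axis times angle).
In Python, from cell import arm gives the robot as it stands.
- The arm moves only by the shell command python3 -m creep 'ROWS' [OPENING] [FORCE]. ROWS is JSON, a list of rows, each a list of 2 entries, a list of its own where there are three numbers: the shift along the world's x, y, z in units of 150 mm (1.0 is 150 mm), then the turn, a rotation vector about the world's x, y, z in units of 45 degrees (1.0 is 45 degrees). In form: [[[dx, dy, dz], [rx, ry, rz]], ...]. A call has 1 to 10 rows; each row is the pose to reach, as a shift and turn from the pose commanded when the call began; what a row does not reach only later rows make up. A row lasts 1/12 s, in which the tool goes at most 41.7 mm and 7.16 degrees, less where a joint would pass 70% of its speed; a pose out of reach is approached as far as the arm can. A call with a number of a shift or a turn outside -1 to 1 is refused whole. A call with a gripper value outside its range is refused whole. OPENING is the opening, from 0 (shut) to 1 (fully open), set as the call begins (- or left out, the last holds). The fingers move at their own pace and stop on an object; FORCE is the grip in N (left out, the last holds). Time passes only in rows, so rows that repeat a pose let the fingers close. It gives the time, the measured TCP pose, the force, the opening and the grip force at its end, in the units of the state.
- arm.sense(): the state, without advancing time (a new reading comes with each control period).
- arm.camera(name): name is "scene" or "top" or "wrist"; returns a dict with "img" (400x640x3 uint8, red, green, blue), "vertical_fov" (degrees; the focal length in pixels is half the picture's height over the tangent of half this angle, whatever the lens; pixels are square), "cx", "cy" (the principal point, pixels), "world_from_camera" (4x4, takes a point from camera to world coordinates); the wrist camera has in their place "mount" (4x4, takes a point from camera to tool coordinates, whose origin is the TCP and whose axes are the flange's). Camera axes: x right, y down, z forward; pixel columns grow to the right and rows downward; lengths in mm; the calibration is good to about 2 mm. A picture is of the moment at which its call begins: read the wrist's pose just before it. There is no depth.
- arm.sign_off(): hands the job in; it is judged then, once.
The state is a dict: "t": time; "joint_pos": joint angles; "dq": joint speeds; "effort": joint torques, N m; "position": TCP position; "tcp_rot": TCP orientation; "wrist_force": force on the tool from outside, world axes, zero at the start; "ft_torque": the same for the moment, N m; "gripper_width": finger opening in mm; "finger_force": force on a finger pad.
Only numpy, scipy, OpenCV 4.12 (cv2) and the standard library are available. Lean on these libraries where they do the work, as an engineer would, in place of code of your own. Each camera call takes 0.05 s, during which the arm holds its last target. There are 200 camera calls.

## Working session

There is one attempt and no reset: what is moved stays moved. The work goes in short steps, Python scripts to look and compute and a shell command to move; the robot and the scene stay as the last step left them, time stands still between calls to the robot, and variables do not carry over. Pictures are saved under pics/ and viewed, at most 10 in all, crops included, and the job is handed in when it is done.

```bash
mkdir -p pics
cat > h.py <<'E'
import numpy as np, cv2
from scipy.spatial.transform import Rotation as R
from cell import arm
def shot(name, fn=None):
    s=arm.sense(); c=arm.camera(name); im=c["img"]
    if fn: cv2.imwrite("pics/"+fn,cv2.cvtColor(im,cv2.COLOR_RGB2BGR))
    if name=="wrist":
        T=np.eye(4); T[:3,:3]=R.from_rotvec(s["tcp_rot"]).as_matrix(); T[:3,3]=s["position"]
        W=T@np.array(c["mount"])
    else: W=np.array(c["world_from_camera"])
    f=im.shape[0]/2/np.tan(np.radians(c["vertical_fov"])/2)
    return dict(im=im,W=W,f=f,cx=c["cx"],cy=c["cy"],s=s)
def ray(c,u,v,z):
    d=c["W"][:3,:3]@np.array([(u-c["cx"])/c["f"],(v-c["cy"])/c["f"],1]); o=c["W"][:3,3]
    return o+d*(z-o[2])/d[2]
def proj(c,p):
    q=np.linalg.inv(c["W"])@np.append(p,1); return c["f"]*q[:2]/q[2]+[c["cx"],c["cy"]]
E
python3 - <<'E'
from h import *
for n in("top","scene","wrist"):
    c=shot(n,n+"0.png"); print(n,c["f"],c["W"].round(3).tolist())
s=c["s"]; print(s)
E
```

```text
top 371.6560307797307 [[0.022, -0.988, 0.152, 410.585], [-0.999, -0.027, -0.031, -38.135], [0.035, -0.151, -0.988, 1069.444], [0.0, 0.0, 0.0, 1.0]]
scene 435.76183661970816 [[0.618, 0.409, -0.672, 1148.155], [0.786, -0.297, 0.542, -546.528], [0.022, -0.863, -0.505, 595.85], [0.0, 0.0, 0.0, 1.0]]
wrist 359.81812045246096 [[0.341, -0.902, -0.264, 279.409], [-0.94, -0.328, -0.095, -563.683], [-0.001, 0.281, -0.96, 373.813], [0.0, 0.0, 0.0, 1.0]]
{'t': 0.1, 'joint_pos': array([ 1.32946981,  0.50825167, -0.2375129 ,  1.50102314,  0.12567198,
        1.14890011, -0.15482987]), 'dq': array([ 0.00088854, -0.00134124,  0.00061675, -0.00288167,  0.0001432 ,
        0.00050598,  0.00088844]), 'effort': array([-4.75688154e-03, -6.21836543e+01, -2.19454229e+00, -2.50206667e+01,
        1.25768519e-02,  7.75035820e-03,  4.49469735e-05]), 'position': array([ 212.2328485 , -587.41111796,  244.52059542]), 'tcp_rot': array([-3.09293726e+00, -5.41723327e-01,  4.51858288e-04]), 'wrist_force': array([ 0.22796346, -0.14770549,  0.60673346]), 'ft_torque': array([ 0.01671452, -0.02368921,  0.0304671 ]), 'finger_force': 0.0, 'gripper_width': 85.24145238170637}
```

View pics/top0.png

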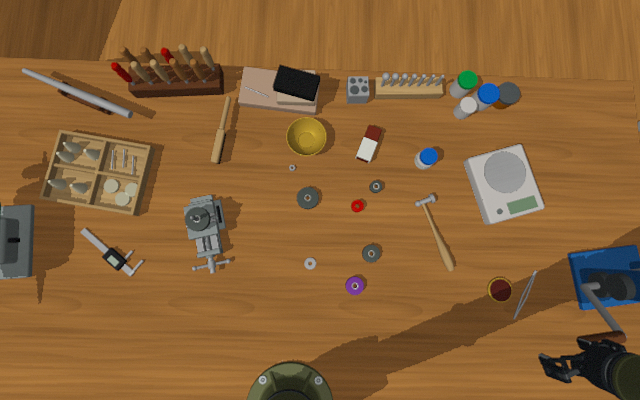

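View pics/scene0.png

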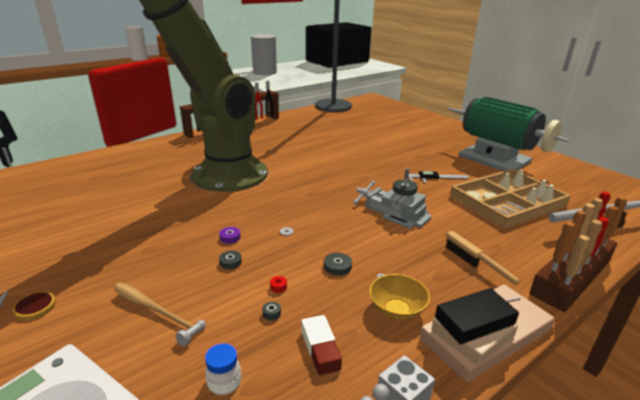

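The top view shows the medium wheel near (372,253), small (376,186), spare (308,198), and the vise with arbor around (197,218). The red (358,206) and purple (355,286) look-alikes must be avoided. The scene view agrees.

Run:
```python
from h import *
G={"med":(372,253,9),"small":(376,186,9),"spare":(308,198,9),"large":(197,218,82),"purple":(355,286,9),"red":(358,206,9),"washer":(310,264,4),"nut":(292,168,8)}
cs=shot("top")
hsv=cv2.cvtColor(cs["im"],cv2.COLOR_RGB2HSV)
for k,(u,v,z) in G.items():
    m=np.zeros(hsv.shape[:2],np.uint8); w=16
    sub=hsv[v-w:v+w,u-w:u+w]
    m=((sub[...,1]<90)|(sub[...,0]>125)|(sub[...,0]<5)).astype(np.uint8)
    m=cv2.morphologyEx(m,cv2.MORPH_OPEN,np.ones((3,3),np.uint8))
    n,l,st,ce=cv2.connectedComponentsWithStats(m)
    i=1+np.argmax(st[1:,4]); c=ce[i]+[u-w,v-w]
    print(k,c.round(1),st[i],ray(cs,*c,z).round(1), np.hypot(*ray(cs,*c,z)[:2]).round())
im=cs["im"][170:280,150:260]; a=cv2.resize(im,None,fx=5,fy=5,interpolation=cv2.INTER_CUBIC)
c2=shot("scene"); b=cv2.resize(c2["im"][160:235,345:445],(550,412),interpolation=cv2.INTER_CUBIC)
cv2.imwrite("pics/arb.png",cv2.cvtColor(a,cv2.COLOR_RGB2BGR))
```

```text
med [370.9 253.2] [  7   8  17  17 231] [ 413.2 -214.5    9. ] 466.0
small [375.4 186.5] [ 10  11  12  12 112] [ 605.7 -227.6    9. ] 647.0
spare [307.3 197.5] [  5   5  22  22 370] [567.7 -30.2   9. ] 569.0
large [198.9 217.5] [  3   0  29  32 867] [496.1 253.2  82. ] 557.0
purple [354.3 285.3] [  6   6  19  19 271] [ 323.4 -168.2    9. ] 364.0
red [357.  205.6] [10 10 11 12 90] [ 548.1 -174.3    9. ] 575.0
washer [309.6 263.1] [ 10   9  12  13 113] [381.8 -41.8   4. ] 384.0Traceback (most recent call last):
  File "<stdin>", line 11, in <module>
    return _wrapfunc(a, 'argmax', axis=axis, out=out, **kwds)
    return bound(*args, **kwds)
ValueError: attempt to get argmax of an empty sequence
```

```bash
python3 -m creep '[[[0.45,0.83,-0.1],[0,0,0]],[[0.45,0.83,-0.1],[0,0,0]],[[0.45,0.83,-0.1],[0,0,0]],[[0.45,0.83,-0.1],[0,0,0]],[[0.45,0.83,-0.1],[0,0,0]]]' 0.75 30; python3 -m creep '[[[0.45,0.83,-0.1],[0,0,0]],[[0.45,0.83,-0.1],[0,0,0]],[[0.45,0.83,-0.1],[0,0,0]],[[0.45,0.83,-0.1],[0,0,0]],[[0.45,0.83,-0.1],[0,0,0]]]';  python3 -m creep '[[[0.42,0.83,-0.3],[0,0,0]],[[0.42,0.83,-0.3],[0,0,0]],[[0.42,0.83,-0.3],[0,0,0]],[[0.42,0.83,-0.3],[0,0,0]],[[0.42,0.83,-0.3],[0,0,0]],[[0.42,0.83,-0.3],[0,0,0]],[[0.42,0.83,-0.3],[0,0,0]]]'
python3 - <<'E'
from h import *
c=shot("wrist","w1.png"); print(c["s"]["position"],c["s"]["tcp_rot"],c["s"]["gripper_width"],c["s"]["wrist_force"],c["s"]["t"],proj(c,[413,-214.5,9]))
E
```

```text
t: 0.62
position: [283.0, -458.5, 230.2]
tcp_rot: [-3.09, -0.552, -0.002]
wrist_force: [0.7, 0.5, 0.2]
gripper_width: 64.1
finger_force: 0.0
t: 1.03
position: [349.7, -335.0, 215.3]
tcp_rot: [-3.091, -0.552, -0.002]
wrist_force: [-0.5, 0.5, 0.4]
gripper_width: 64.3
finger_force: 0.0
t: 1.62
position: [410.1, -216.2, 170.4]
tcp_rot: [3.094, 0.539, -0.001]
wrist_force: [-0.4, -0.6, -0.5]
gripper_width: 63.9
finger_force: 0.0
[ 410.09495686 -216.16972317  170.36820544] [ 3.09408724e+00  5.39052058e-01 -6.20028413e-04] 63.85202252300631 [-0.43643488 -0.62065863 -0.50943421] 1.6167 [320.79762647 179.94045347]
```

View pics/w1.png

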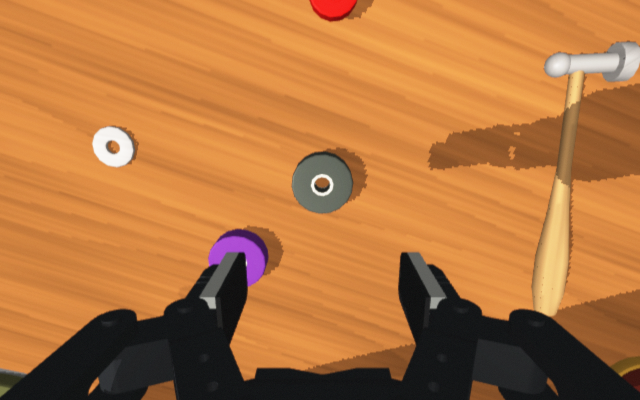

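The wrist view shows the medium wheel with its eyelet at (322,184). Purple is at (239,257), and the fingers straddle the axis well below it in the image.

```bash
cat >> h.py <<'E'
def eyelet(c,u,v,w=22,thr=150):
    sub=c["im"][v-w:v+w,u-w:u+w].astype(int)
    m=((sub.min(2)>thr)).astype(np.uint8)
    cn,_=cv2.findContours(m,cv2.RETR_EXTERNAL,cv2.CHAIN_APPROX_NONE)
    k=max(cn,key=len); (x,y),a,_=cv2.fitEllipse(k)
    return np.array([x+u-w,y+v-w]),a
E
python3 - <<'E'
from h import *
c=shot("wrist"); e,a=eyelet(c,322,184); p=ray(c,*e,18); print(e,a,p,(p-c["s"]["position"])/150)
E
```

```text
[321.52378845 184.39795303] (21.366701126098633, 21.610424041748047) [ 411.61152325 -215.84301877   18.        ] [ 0.01095756  0.00362226 -1.01646777]
```

```bash
python3 -m creep '[[[0.01,0,-0.25],[0,0,0]],[[0.01,0,-0.5],[0,0,0]],[[0.01,0,-0.75],[0,0,0]],[[0.01,0,-0.9],[0,0,0]],[[0.01,0,-0.97],[0,0,0]],[[0.01,0,-1],[0,0,0]],[[0.01,0,-1],[0,0,0]],[[0.01,0,-1],[0,0,0]]]'; python3 -m creep '[[[0,0,-0.02],[0,0,0]],[[0,0,-0.04],[0,0,0]],[[0,0,-0.05],[0,0,0]],[[0,0,-0.05],[0,0,0]]]'; python3 -m creep '[[[0,0,0],[0,0,0]],[[0,0,0],[0,0,0]],[[0,0,0],[0,0,0]],[[0,0,0],[0,0,0]],[[0,0,0],[0,0,0]],[[0,0,0],[0,0,0]],[[0,0,0],[0,0,0]]]' 0.4 30
```

```text
t: 2.38
position: [412.1, -215.2, 20.8]
tcp_rot: [3.094, 0.54, 0.001]
wrist_force: [-0.4, 0.4, 0.5]
gripper_width: 63.5
finger_force: 0.0
t: 2.72
position: [412.0, -214.4, 12.9]
tcp_rot: [3.094, 0.542, 0.001]
wrist_force: [0.1, -1.0, -0.9]
gripper_width: 63.7
finger_force: 0.0
t: 3.3
position: [412.0, -214.3, 13.3]
tcp_rot: [3.094, 0.542, 0.001]
wrist_force: [-0.7, -0.1, 5.4]
gripper_width: 48.9
finger_force: 30.1
```

```bash
python3 -m creep '[[[0,0,0.2],[0,0,0]],[[0,0,0.5],[0,0,0]],[[0.05,0,0.75],[0,0,0]],[[0.1,0.2,1],[0,0,0]],[[0.15,0.4,1],[0,0,0]],[[0.2,0.6,1],[0,0,0]],[[0.25,0.8,1],[0,0,0]],[[0.3,1,1],[0,0,0]]]'; python3 -m creep '[[[0,0.25,0.1],[0,0,0]],[[0,0.5,0.2],[0,0,0]],[[0,0.75,0.3],[0,0,0]],[[0,1,0.45],[0,0,0]],[[0,1,0.45],[0,0,0]]]';python3 -m creep '[[[0,0.25,0],[0,0,0]],[[-0.1,0.5,0],[0,0,0]],[[-0.15,0.75,0],[0,0,0]],[[-0.2,0.95,0],[0,0,0]],[[-0.2,0.95,0],[0,0,0]],[[-0.2,0.95,0],[0,0,0]],[[-0.2,0.95,0],[0,0,0]]]'
python3 - <<'E'
from h import *
c=shot("wrist","w2.png"); print(c["s"]["position"],c["s"]["tcp_rot"],c["s"]["gripper_width"],c["s"]["wrist_force"],c["s"]["t"],proj(c,[496,253,139]))
E
```

```text
t: 3.97
position: [456.9, -63.0, 163.4]
tcp_rot: [3.094, 0.541, 0.001]
wrist_force: [-0.2, 0.7, -1.0]
gripper_width: 48.8
finger_force: 31.8
t: 4.38
position: [457.6, 94.1, 234.0]
tcp_rot: [-3.088, -0.556, -0.011]
wrist_force: [0.8, 1.1, -0.8]
gripper_width: 49.1
finger_force: 31.8
t: 4.97
position: [426.9, 227.3, 230.0]
tcp_rot: [3.094, 0.542, -0.001]
wrist_force: [0.6, -1.4, -0.6]
gripper_width: 48.9
finger_force: 31.8
[426.89312761 227.3371275  230.04743312] [ 3.09353800e+00  5.41921195e-01 -7.62140120e-04] 48.941151839316056 [ 0.57917652 -1.39998504 -0.60100369] 4.9667 [320.39798563  90.06789319]
```

View pics/w2.png

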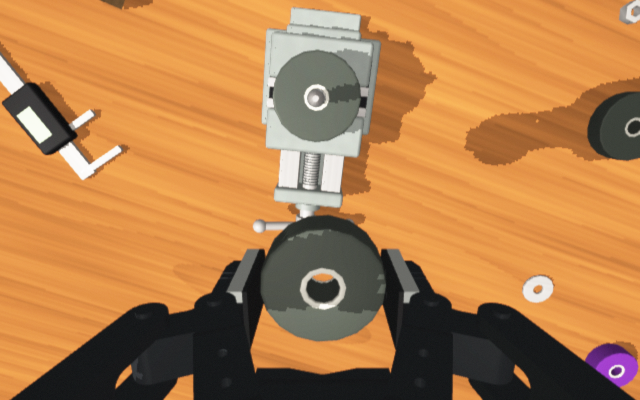

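The held wheel's eyelet is at (322,290). The large wheel on the arbor has its eyelet at (316,97), with the spindle tip inside it.

Run:
```python
from h import *
c=shot("wrist"); P=c["s"]["position"]
e,a=eyelet(c,316,97,20); print("large eyelet",e,a,ray(c,*e,91))
h,a=eyelet(c,322,290,32); print("held",h,a,ray(c,*h,P[2]+4.7)-P)
im=c["im"][72:122,291:341]; b=cv2.resize(im,(600,600),interpolation=cv2.INTER_NEAREST)
cv2.imwrite("pics/tip.png",cv2.cvtColor(b,cv2.COLOR_RGB2BGR))
```

```text
large eyelet [314.94330215  97.20801353] (24.096145629882812, 26.186614990234375) [490.7915631  254.67814377  91.        ]
held [322.47073746 288.3802948 ] (40.162681579589844, 44.1083984375) [-0.8273265  -0.85575666  4.7       ]
```

View pics/tip.png

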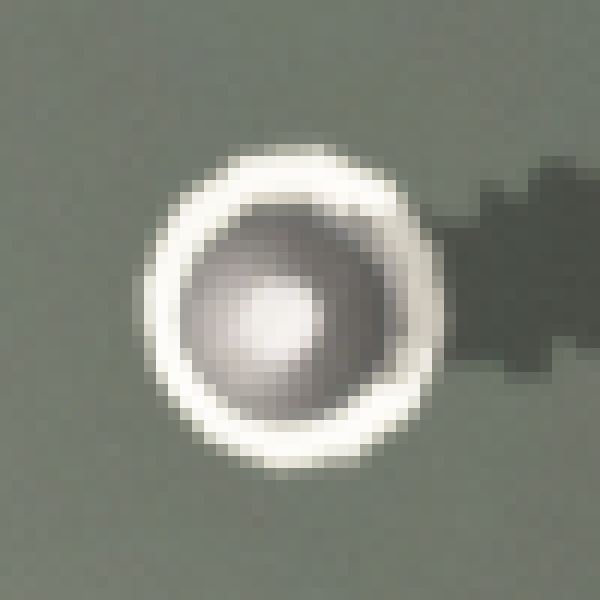

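The crop shows the spindle's tip at about (313.9,98.2) in the full image, inside the large wheel's eyelet ring centred at (315.1,97).

Run:
```python
from h import *
c=shot("wrist"); P=c["s"]["position"]; print(P)
t=ray(c,313.9,98.2,139); l=ray(c,315.1,97,91); h=ray(c,322.4,289,P[2]+4.7); print(t,l,h, c["W"][:3,3])
print("shift tip",(t-h)/150,"shift eyelet",(l-h)/150)
```

```text
[427.3254951  226.58924962 230.09379696]
[490.89270403 254.15249022 139.        ] [491.17822293 254.41774534  91.        ] [426.23338114 225.66752183 234.79379696] [494.50645064 250.48467386 359.35202042]
shift tip [ 0.43106215  0.18989979 -0.63862531] shift eyelet [ 0.43296561  0.19166816 -0.95862531]
```

```bash
python3 -m creep '[[[0.2,0.09,0],[0,0,0]],[[0.43,0.19,0],[0,0,0]],[[0.43,0.19,-0.2],[0,0,0]],[[0.43,0.19,-0.4],[0,0,0]],[[0.43,0.19,-0.47],[0,0,0]],[[0.43,0.19,-0.47],[0,0,0]],[[0.43,0.19,-0.47],[0,0,0]],[[0.43,0.19,-0.47],[0,0,0]]]'
python3 - <<'E'
from h import *
c=shot("wrist"); P=c["s"]["position"]; print(P,c["s"]["t"])
cv2.imwrite("pics/w3.png",cv2.cvtColor(cv2.resize(c["im"][190:370,200:440],None,fx=3,fy=3),cv2.COLOR_RGB2BGR))
E
```

```text
t: 5.78
position: [492.1, 256.8, 161.3]
tcp_rot: [-3.094, -0.541, -0.003]
wrist_force: [-0.0, -0.2, -0.2]
gripper_width: 48.6
finger_force: 31.8
[492.06348896 256.8108963  161.33718889] 5.7833
```

View pics/w3.png

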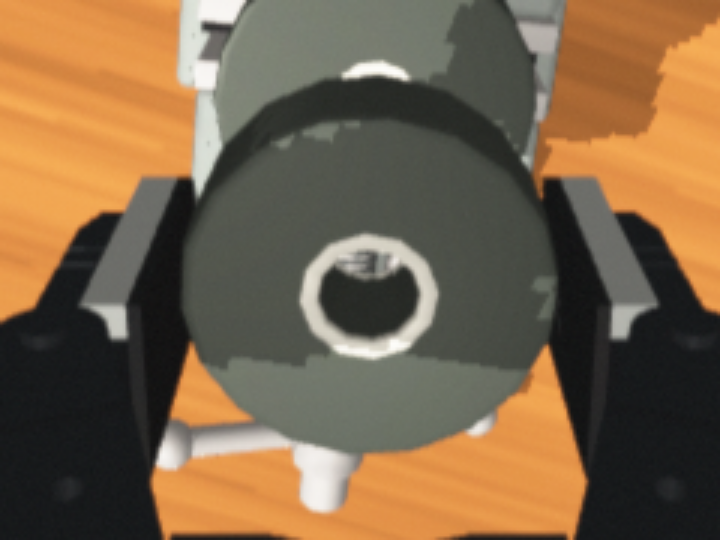

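The held wheel is directly above the arbor. Its bore at crop (370,296) lines up with the large eyelet below at (378,70), and the spindle is hidden behind the wheel as expected.

```bash
python3 -m creep '[[[0,-0.01,-0.02],[0,0,0]],[[0,-0.01,-0.04],[0,0,0]],[[0,-0.01,-0.06],[0,0,0]],[[0,-0.01,-0.08],[0,0,0]],[[0,-0.01,-0.1],[0,0,0]],[[0,-0.01,-0.1],[0,0,0]]]'; python3 -m creep '[[[0,0,-0.02],[0,0,0]],[[0,0,-0.03],[0,0,0]],[[0,0,-0.04],[0,0,0]],[[0,0,-0.05],[0,0,0]],[[0,0,-0.05],[0,0,0]]]'
```

```text
t: 6.33
position: [491.1, 255.1, 144.1]
tcp_rot: [3.094, 0.542, -0.002]
wrist_force: [-0.6, -0.2, -0.7]
gripper_width: 49.1
finger_force: 31.8
t: 6.75
position: [491.3, 255.1, 136.9]
tcp_rot: [3.094, 0.542, -0.001]
wrist_force: [-0.0, -0.0, -1.1]
gripper_width: 48.8
finger_force: 31.8
```

```bash
python3 -m creep '[[[0,0,-0.04],[0,0,0]],[[0,0,-0.08],[0,0,0]],[[0,0,-0.12],[0,0,0]],[[0,0,-0.16],[0,0,0]],[[0,0,-0.18],[0,0,0]],[[0,0,-0.18],[0,0,0]]]'
python3 - <<'E'
from h import *
c=shot("wrist"); P=c["s"]["position"]; print(P,c["s"]["t"])
cv2.imwrite("pics/w4.png",cv2.cvtColor(cv2.resize(c["im"][150:370,200:440],None,fx=2.5,fy=2.5),cv2.COLOR_RGB2BGR))
E
```

```text
t: 7.25
position: [490.9, 254.9, 109.2]
tcp_rot: [3.094, 0.542, -0.003]
wrist_force: [0.3, -1.2, -0.4]
gripper_width: 48.7
finger_force: 31.8
[490.88268322 254.9278855  109.1943118 ] 7.25
```

View pics/w4.png

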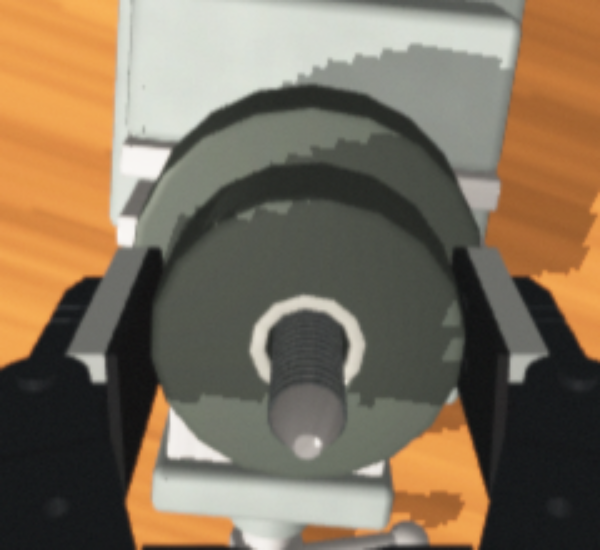

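The spindle protrudes well centred through the medium wheel's bore, so it is threaded. Now I'll lower it to contact.

```bash
python3 -m creep '[[[0,0,-0.01],[0,0,0]],[[0,0,-0.02],[0,0,0]],[[0,0,-0.02],[0,0,0]],[[0,0,-0.02],[0,0,0]]]';  python3 -m creep '[[[0,0,-0.01],[0,0,0]],[[0,0,-0.01],[0,0,0]],[[0,0,-0.01],[0,0,0]]]'
```

```text
t: 7.63
position: [491.4, 255.2, 107.4]
tcp_rot: [-3.094, -0.542, -0.0]
wrist_force: [-0.7, 0.3, -0.8]
gripper_width: 48.6
finger_force: 31.8
t: 7.88
position: [491.4, 255.2, 105.8]
tcp_rot: [-3.094, -0.542, -0.0]
wrist_force: [0.0, 0.5, -0.9]
gripper_width: 48.8
finger_force: 31.8
```

```bash
python3 -m creep '[[[0,0,-0.005],[0,0,0]],[[0,0,-0.01],[0,0,0]],[[0,0,-0.01],[0,0,0]]]';  python3 -m creep '[[[0,0,-0.005],[0,0,0]],[[0,0,-0.005],[0,0,0]]]'
```

```text
t: 8.13
position: [491.5, 255.3, 104.4]
tcp_rot: [-3.094, -0.542, -0.0]
wrist_force: [0.0, -0.3, 1.1]
gripper_width: 49.2
finger_force: 32.0
t: 8.3
position: [491.5, 255.2, 104.3]
tcp_rot: [3.094, 0.542, 0.001]
wrist_force: [-1.8, -1.8, 8.2]
gripper_width: 48.9
finger_force: 32.5
```

Contact reached at the expected height. Release and lift.

```bash
python3 -m creep '[[[0,0,0],[0,0,0]],[[0,0,0],[0,0,0]],[[0,0,0],[0,0,0]],[[0,0,0],[0,0,0]],[[0,0,0],[0,0,0]]]' 0.72; python3 -m creep '[[[0,0,0.05],[0,0,0]],[[0,0,0.2],[0,0,0]],[[0,0,0.4],[0,0,0]],[[0,0,0.6],[0,0,0]],[[0,0,0.6],[0,0,0]],[[0,0,0.8],[0,0,0]],[[-0.2,0,0.85],[0,0,0]],[[-0.43,-0.19,0.85],[0,0,0]],[[-0.43,-0.19,0.85],[0,0,0]],[[-0.43,-0.19,0.85],[0,0,0]]]';  python3 - <<'E'
from h import *
c=shot("wrist"); P=c["s"]["position"]; print(P,c["s"]["t"])
print(proj(c,[491,254.3,139]),proj(c,[491,254.3,109]),proj(c,[491,254.3,91]))
cv2.imwrite("pics/w5.png",cv2.cvtColor(cv2.resize(c["im"][30:180,220:420],None,fx=4,fy=4),cv2.COLOR_RGB2BGR))
E
```

```text
t: 8.72
position: [491.4, 255.2, 103.4]
tcp_rot: [-3.094, -0.542, 0.0]
wrist_force: [-0.0, 1.5, -0.1]
gripper_width: 61.6
finger_force: 0.0
t: 9.55
position: [425.0, 225.0, 231.6]
tcp_rot: [3.093, 0.541, -0.0]
wrist_force: [0.7, 0.0, 0.9]
gripper_width: 61.6
finger_force: 0.0
[425.02663428 225.00443381 231.5576882 ] 9.55
[312.65293402  93.12165152] [313.70527752  93.26719333] [314.22426323  93.33897039]
```

View pics/w5.png

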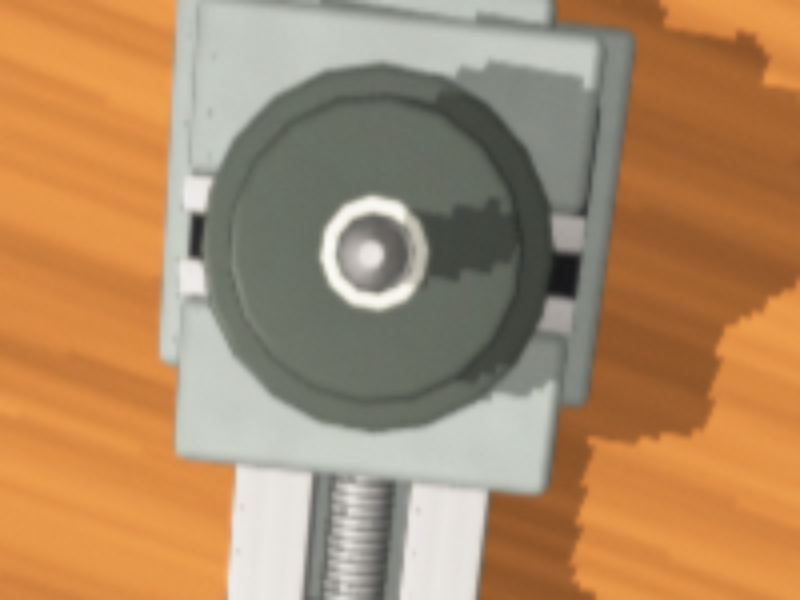

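The medium wheel sits flat and concentric on the large one. Its eyelet is at crop (375,252), with the spindle centred in it. Now the small wheel.

```bash
python3 -m creep '[[[0.1,-0.25,0],[0,0,0]],[[0.2,-0.5,0],[0,0,0]],[[0.3,-0.75,0],[0,0,0]],[[0.4,-1,0],[0,0,0]],[[0.4,-1,0],[0,0,0]]]' 0.65; python3 -m creep '[[[0.1,-0.25,0],[0,0,0]],[[0.2,-0.5,0],[0,0,0]],[[0.3,-0.75,-0.05],[0,0,0]],[[0.4,-1,-0.1],[0,0,0]],[[0.4,-1,-0.1],[0,0,0]]]';python3 -m creep '[[[0.1,-0.25,-0.1],[0,0,0]],[[0.2,-0.5,-0.2],[0,0,0]],[[0.3,-0.75,-0.3],[0,0,0]],[[0.4,-1,-0.3],[0,0,0]],[[0.4,-1,-0.3],[0,0,0]],[[0.4,-1,-0.3],[0,0,0]],[[0.4,-1,-0.3],[0,0,0]]]'
python3 - <<'E'
from h import *
c=shot("wrist","w6.png"); P=c["s"]["position"]; print(P,c["s"]["gripper_width"],c["s"]["t"])
g=proj(c,[604,-229,18]); print(g)
e,a=eyelet(c,*map(int,g)); p=ray(c,*e,18); print(e,a,p,(p-P)/150)
u,v=map(int,e)
for d in (14,-14): print(c["im"][v,u+d],c["im"][v+d,u])
E
```

```text
t: 10.02
position: [490.9, 67.9, 230.6]
tcp_rot: [3.094, 0.524, 0.001]
wrist_force: [-0.5, -0.4, -0.6]
gripper_width: 55.3
finger_force: 0.0
t: 10.43
position: [549.3, -83.0, 214.0]
tcp_rot: [3.093, 0.524, -0.002]
wrist_force: [-0.1, -1.2, 0.3]
gripper_width: 55.4
finger_force: 0.0
t: 11.02
position: [607.5, -222.7, 170.4]
tcp_rot: [-3.093, -0.541, -0.0]
wrist_force: [-0.3, 0.9, 0.7]
gripper_width: 55.6
finger_force: 0.0
[ 607.54407997 -222.70874145  170.43159033] 55.5907305946375 11.0167
[327.6913249 193.1548594]
[328.27393532 193.10774612] (21.418846130371094, 21.47413444519043) [ 604.1983394 -229.4307091   18.       ] [-0.02230494 -0.04481312 -1.0162106 ]
[106 111  99] [108 112 100]
[108 114 101] [105 111 101]
```

The eyelet is at (328,193) and its surroundings are grey, so this is the right wheel.

```bash
python3 -m creep '[[[-0.02,-0.045,-0.25],[0,0,0]],[[-0.02,-0.045,-0.5],[0,0,0]],[[-0.02,-0.045,-0.75],[0,0,0]],[[-0.02,-0.045,-0.9],[0,0,0]],[[-0.02,-0.045,-0.97],[0,0,0]],[[-0.02,-0.045,-1],[0,0,0]],[[-0.02,-0.045,-1],[0,0,0]],[[-0.02,-0.045,-1],[0,0,0]]]'; python3 -m creep '[[[0,0,-0.01],[0,0,0]],[[0,0,-0.02],[0,0,0]],[[0,0,-0.02],[0,0,0]]]'; python3 -m creep '[[[0,0,0],[0,0,0]],[[0,0,0],[0,0,0]],[[0,0,0],[0,0,0]],[[0,0,0],[0,0,0]],[[0,0,0],[0,0,0]],[[0,0,0],[0,0,0]],[[0,0,0],[0,0,0]]]' 0.25 30
```

```text
t: 11.73
position: [605.2, -229.6, 22.7]
tcp_rot: [3.093, 0.543, 0.004]
wrist_force: [0.7, -0.8, -0.4]
gripper_width: 55.6
finger_force: 0.0
t: 11.98
position: [604.3, -230.3, 18.9]
tcp_rot: [3.094, 0.542, 0.002]
wrist_force: [-0.7, 0.2, -0.4]
gripper_width: 55.6
finger_force: 0.0
t: 12.57
position: [604.1, -230.2, 18.7]
tcp_rot: [3.094, 0.542, 0.001]
wrist_force: [-1.8, 0.6, 6.4]
gripper_width: 34.2
finger_force: 29.9
```

```bash
python3 -m creep '[[[0,0,0.2],[0,0,0]],[[0,0,0.5],[0,0,0]],[[0,0,0.75],[0,0,0]],[[0,0,1],[0,0,0]],[[-0.1,0.2,1],[0,0,0]],[[-0.2,0.4,1],[0,0,0]],[[-0.2,0.6,1],[0,0,0]],[[-0.25,0.8,1],[0,0,0]],[[-0.3,1,1],[0,0,0]]]'; python3 -m creep '[[[-0.1,0.25,0.1],[0,0,0]],[[-0.2,0.5,0.2],[0,0,0]],[[-0.3,0.75,0.3],[0,0,0]],[[-0.4,1,0.45],[0,0,0]],[[-0.4,1,0.45],[0,0,0]]]';python3 -m creep '[[[-0.1,0.25,0],[0,0,0]],[[-0.2,0.5,0],[0,0,0]],[[-0.35,0.75,0],[0,0,0]],[[-0.48,1,0],[0,0,0]],[[-0.48,1,0],[0,0,0]],[[-0.48,1,0],[0,0,0]],[[-0.48,1,0],[0,0,0]]]'
python3 - <<'E'
from h import *
c=shot("wrist","w7.png"); P=c["s"]["position"]; print(P,c["s"]["gripper_width"],c["s"]["t"])
h,a=eyelet(c,322,290,32); q=ray(c,*h,P[2]+18-18.7); print("held",h,a,q-P,(np.array([491,254.3,0])-q)/150)
g=proj(c,[491,254.3,109]); e,a=eyelet(c,*map(int,g)); print(e,a,ray(c,*e,109))
E
```

```text
t: 13.32
position: [558.5, -78.8, 168.1]
tcp_rot: [-3.095, -0.541, -0.001]
wrist_force: [-0.0, 0.0, -0.8]
gripper_width: 33.8
finger_force: 30.3
t: 13.73
position: [497.3, 77.1, 238.6]
tcp_rot: [-3.089, -0.554, -0.006]
wrist_force: [0.4, -0.4, -0.7]
gripper_width: 33.6
finger_force: 30.3
t: 14.32
position: [427.1, 219.5, 235.5]
tcp_rot: [3.094, 0.543, 0.0]
wrist_force: [-0.5, -1.0, -0.2]
gripper_width: 34.0
finger_force: 30.3
[427.12764989 219.51157803 235.45918148] 33.993657675410866 14.3167
held [322.48455811 278.87281799] (37.82062911987305, 42.772857666015625) [ 0.26641404 -0.47551276 -0.7       ] [ 0.42403957  0.2350929  -1.56506121]
[304.7559433   93.46836472] (25.29962921142578, 27.415590286254883) [490.87378902 254.7872643  109.        ]
```

View pics/w7.png

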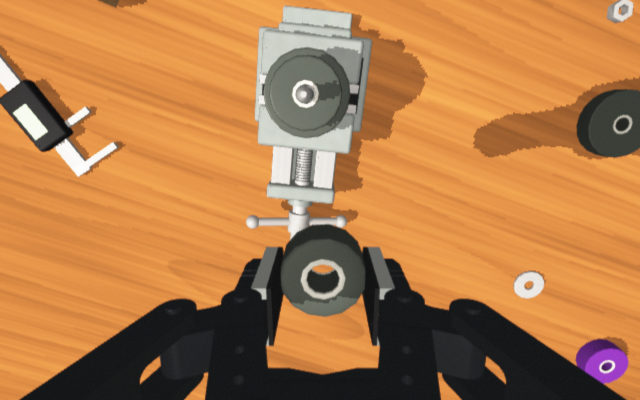

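The small wheel is held level with its eyelet at (322,279). The medium wheel is seated at (305,93).

```bash
python3 -m creep '[[[0.2,0.11,0],[0,0,0]],[[0.425,0.235,0],[0,0,0]],[[0.425,0.235,-0.2],[0,0,0]],[[0.425,0.235,-0.4],[0,0,0]],[[0.425,0.235,-0.46],[0,0,0]],[[0.425,0.235,-0.46],[0,0,0]],[[0.425,0.235,-0.46],[0,0,0]],[[0.425,0.235,-0.46],[0,0,0]]]'
```

```text
t: 15.03
position: [491.5, 255.0, 168.1]
tcp_rot: [-3.094, -0.54, -0.003]
wrist_force: [0.0, 1.0, 0.5]
gripper_width: 33.9
finger_force: 30.3
```

```bash
python3 -m creep '[[[0,0,-0.03],[0,0,0]],[[0,0,-0.05],[0,0,0]],[[0,0,-0.07],[0,0,0]],[[0,0,-0.09],[0,0,0]],[[0,0,-0.11],[0,0,0]],[[0,0,-0.11],[0,0,0]]]'; python3 -m creep '[[[0,0,-0.02],[0,0,0]],[[0,0,-0.04],[0,0,0]],[[0,0,-0.05],[0,0,0]],[[0,0,-0.05],[0,0,0]]]'
python3 - <<'E'
from h import *
c=shot("wrist"); P=c["s"]["position"]; print(P,c["s"]["t"])
cv2.imwrite("pics/w8.png",cv2.cvtColor(cv2.resize(c["im"][150:370,200:440],None,fx=2.5,fy=2.5),cv2.COLOR_RGB2BGR))
E
```

```text
t: 15.53
position: [490.3, 255.0, 149.4]
tcp_rot: [3.094, 0.542, -0.001]
wrist_force: [0.1, 0.5, -0.7]
gripper_width: 33.8
finger_force: 30.3
t: 15.87
position: [490.4, 255.1, 142.1]
tcp_rot: [3.094, 0.542, -0.001]
wrist_force: [0.0, 1.1, -0.3]
gripper_width: 33.8
finger_force: 30.3
[490.43057779 255.08831629 142.06334189] 15.8667
```

View pics/w8.png

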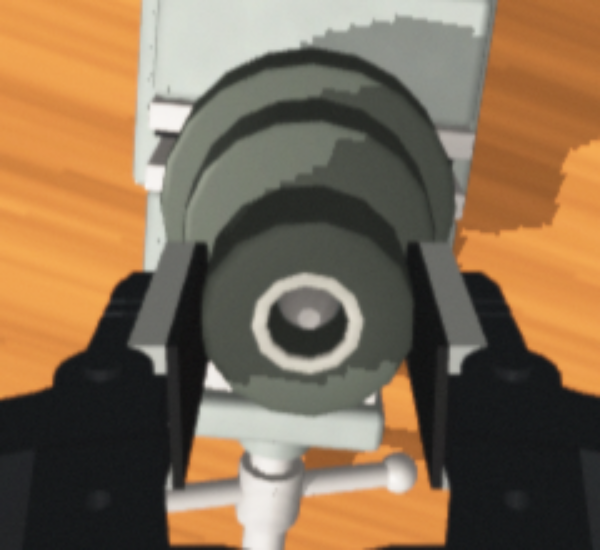

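The spindle tip is inside the small wheel's bore, at crop (307,318). Lower it to contact.

```bash
python3 -m creep '[[[0,0,-0.02],[0,0,0]],[[0,0,-0.04],[0,0,0]],[[0,0,-0.06],[0,0,0]],[[0,0,-0.08],[0,0,0]],[[0,0,-0.08],[0,0,0]]]'; python3 -m creep '[[[0,0,-0.005],[0,0,0]],[[0,0,-0.01],[0,0,0]],[[0,0,-0.01],[0,0,0]]]'
```

```text
t: 16.33
position: [490.3, 255.0, 129.8]
tcp_rot: [3.094, 0.542, -0.002]
wrist_force: [0.3, 0.6, -1.4]
gripper_width: 33.7
finger_force: 30.3
t: 16.58
position: [490.7, 255.2, 129.0]
tcp_rot: [-3.094, -0.542, -0.0]
wrist_force: [0.7, -0.3, 0.1]
gripper_width: 33.8
finger_force: 30.3
```

```bash
python3 -m creep '[[[0,0,-0.005],[0,0,0]],[[0,0,-0.005],[0,0,0]]]'; python3 -m creep '[[[0,0,-0.005],[0,0,0]],[[0,0,-0.005],[0,0,0]]]'
```

```text
t: 16.75
position: [490.7, 255.2, 128.3]
tcp_rot: [3.094, 0.542, 0.0]
wrist_force: [0.3, -0.2, -0.5]
gripper_width: 33.7
finger_force: 30.3
t: 16.92
position: [490.7, 255.2, 127.7]
tcp_rot: [-3.094, -0.542, -0.001]
wrist_force: [0.6, -0.2, 1.3]
gripper_width: 33.7
finger_force: 30.4
```

```bash
python3 -m creep '[[[0,0,-0.005],[0,0,0]],[[0,0,-0.005],[0,0,0]]]'; python3 -m creep '[[[0,0,0],[0,0,0]],[[0,0,0],[0,0,0]],[[0,0,0],[0,0,0]],[[0,0,0],[0,0,0]],[[0,0,0],[0,0,0]]]' 0.6; python3 -m creep '[[[0,0,0.05],[0,0,0]],[[0,0,0.2],[0,0,0]],[[0,0,0.4],[0,0,0]],[[0,0,0.6],[0,0,0]],[[-0.2,-0.1,0.7],[0,0,0]],[[-0.43,-0.2,0.7],[0,0,0]],[[-0.43,-0.2,0.7],[0,0,0]],[[-0.43,-0.2,0.7],[0,0,0]],[[-0.43,-0.2,0.7],[0,0,0]]]'
python3 - <<'E'
from h import *
c=shot("wrist","w9.png"); P=c["s"]["position"]; print(P,c["s"]["gripper_width"],c["s"]["t"])
for z in(127,):
    g=proj(c,[491,254.3,z]); e,a=eyelet(c,*map(int,g)); p=ray(c,*e,z); D=np.linalg.norm(c["W"][:3,3]-p); print(g,e,a,p,"ring dia mm",max(a)*D/c["f"])
# reference eyelet sizes: medium lying flat & seated at known depth
t=shot("top"); print("top proj",proj(t,[491,254.3,127]))
hsv=cv2.cvtColor(c["im"],cv2.COLOR_RGB2HSV); u,v=map(int,e)
print([tuple(c["im"][v-d,u]) for d in (16,22,28,34,40,46)])
# top-view check that other items stay
for k,(x,y,z) in {"spare":(567.7,-30.2,9),"red":(548.1,-174.3,9),"washer":(381.8,-41.8,4)}.items():
    q=proj(t,[x,y,z]); i,j=map(int,q); sub=cv2.cvtColor(t["im"][j-16:j+16,i-16:i+16],cv2.COLOR_RGB2HSV)
    m=((sub[...,1]<90)|(sub[...,0]<5)).astype(np.uint8); n,l,s,ce=cv2.connectedComponentsWithStats(m); w=1+np.argmax(s[1:,4]); print(k,q,ce[w]+[i-16,j-16],s[w,4])
E
```

```text
t: 17.08
position: [490.8, 255.3, 127.6]
tcp_rot: [3.094, 0.542, 0.001]
wrist_force: [-2.5, -1.5, 8.7]
gripper_width: 33.8
finger_force: 31.0
t: 17.5
position: [490.6, 255.2, 126.6]
tcp_rot: [3.094, 0.542, -0.0]
wrist_force: [0.1, -0.8, -0.5]
gripper_width: 51.0
finger_force: 0.0
t: 18.25
position: [426.7, 225.4, 232.5]
tcp_rot: [-3.094, -0.542, -0.003]
wrist_force: [0.5, -0.1, 0.5]
gripper_width: 50.8
finger_force: 0.0
[426.74198827 225.37059608 232.5172124 ] 50.76070920090693 18.25
[313.08452802  96.50055319] [311.99456215  95.42489433] (27.588048934936523, 29.572689056396484) [491.37779633 255.15914675 127.        ] ring dia mm 19.31615440463472
top proj [193.06807441 217.8138975 ]
[(np.uint8(110), np.uint8(116), np.uint8(104)), (np.uint8(107), np.uint8(111), np.uint8(99)), (np.uint8(84), np.uint8(88), np.uint8(79)), (np.uint8(106), np.uint8(111), np.uint8(101)), (np.uint8(104), np.uint8(110), np.uint8(100)), (np.uint8(170), np.uint8(175), np.uint8(166))]
spare [307.30743217 197.54768428] [307.2231405  197.62258953] 363
red [357.06132918 205.59518388] [356.97777778 205.58888889] 90
washer [309.60217564 263.0928094 ] [309.64035088 263.13157895] 114
```

Contact height, ring scale (19.3 mm, against 19.5 mm for the seated wheels below) and centring all agree. The other items haven't moved.

```bash
python3 -c "
from cell import arm
print(arm.sign_off())"
```

```text
the job is handed in; nothing more can be done
None
```

The medium and small wheels are on the arbor, seated in order on the large one and released, and the job was handed in at about 18 s; the final checks were by contact force, height and camera measurement, and the hand-in gave no verdict.

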